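Find the fullest tea tin by feel and hold it over the tag reader

TASK

Three identical closed tea tins stand on the wooden board, one on each cork spot, and one is clearly fuller than the others. Heft them one at a time in order from the robot's left to its right, lifting each clear of the board and setting it back upright on its own spot before you lift the next. Then take the heaviest and hold it upright and still, about 10 cm above the round black pad of the grey tag reader, and finish while still holding it there; the other two tins stay on their spots, and nothing else on the desk may be disturbed.

Things in the scene. Friction and masses are not known exactly. Their poses are not given: they have to be found in the camera images.
- board: wooden board fixed to the desk, 120 x 400 mm, 12 mm thick, with three round cork spots (84 mm diameter, flush) in a row along its length. Origin: centre of its underside, on the desk. Its y axis runs along the row towards the robot's left, x across it away from the robot (yaw within 0.35 rad)
- spot_left (a point): centre of the robot's leftmost (+y) cork spot, on the board's top face 12 mm above the desk; neighbouring spots are 130 mm apart; a tin starts within 5 mm of it
- spot_middle (a point): centre of the middle cork spot, on the board's top face 12 mm above the desk; neighbouring spots are 130 mm apart; a tin starts within 5 mm of it
- spot_right (a point): centre of the robot's rightmost (-y) cork spot, on the board's top face 12 mm above the desk; neighbouring spots are 130 mm apart; a tin starts within 5 mm of it
- tin_a: one of three closed round tea tins that look the same: brushed metal, blue band, flat steel lid; 58 mm diameter, 88 mm tall, straight-sided, rigid. Origin: centre of the underside; z up through the lid. Weighs 0.2 to 0.75 kg; the heaviest at least 1.5 times either other, which differ by under 0.1 kg. Which tin stands on which spot changes; names say nothing about weight
- tin_b: one of three closed round tea tins that look the same: brushed metal, blue band, flat steel lid; 58 mm diameter, 88 mm tall, straight-sided, rigid. Origin: centre of the underside; z up through the lid. Weighs 0.2 to 0.75 kg; the heaviest at least 1.5 times either other, which differ by under 0.1 kg. Which tin stands on which spot changes; names say nothing about weight
- tin_c: one of three closed round tea tins that look the same: brushed metal, blue band, flat steel lid; 58 mm diameter, 88 mm tall, straight-sided, rigid. Origin: centre of the underside; z up through the lid. Weighs 0.2 to 0.75 kg; the heaviest at least 1.5 times either other, which differ by under 0.1 kg. Which tin stands on which spot changes; names say nothing about weight
- reader: grey tag reader fixed to the desk, to the robot's right of the board: flat slab 170 x 130 mm, 30 mm high, with a round black pad with a green ring on its half nearer the robot and five black keys on the far half. Origin: centre of its underside; x points to the keys' side, away from the robot (yaw within 0.4 rad)
- reader_pad (a point): centre of the reader's round black pad (88 mm diameter), on the reader's top face 30 mm above the desk; z points up
- phone: bystander: black mobile phone lying flat on the near right, 72 x 150 x 9 mm; origin: centre of the underside
- water_bottle: bystander: translucent whitish water bottle with white cap at the back, 64 mm diameter, 190 mm tall; origin: centre of the underside
- cup: bystander: clear plastic cup on the left, 76 mm wide, 100 mm tall; origin: centre of the underside
- mouse: bystander: round black computer mouse on the near left, 62 mm diameter, 34 mm high; origin: centre of the underside
- spray: bystander: white bottle with blue cap on the left, 72 mm diameter, 190 mm tall; origin: centre of the underside
- adapter: bystander: black power adapter on the right, beyond the reader, 110 x 50 x 32 mm; origin: centre of the underside

How it is judged (in metres and radians):
On the way, in this order (a step that is already met when the one before it is completed fails the run):
1. the tin from the left spot is hefted: lifted clear of the board in the fingers (underside over 35 mm above the desk), while tins stand on the other two spots (within 25 mm of their centres) (((height (world z) of tin_a above 0.035 m and contact force between tin_a and the fingers above 1 N and contact force between tin_a and board below 0.05 N) or (height (world z) of tin_b above 0.035 m and contact force between tin_b and the fingers above 1 N and contact force between tin_b and board below 0.05 N) or (height (world z) of tin_c above 0.035 m and contact force between tin_c and the fingers above 1 N and contact force between tin_c and board below 0.05 N)) and ((horizontal distance between tin_a and spot_middle below 0.025 m and height (world z) of tin_a below 0.02 m and angle between tin_a's own z axis and vertical below 0.1 rad) or (horizontal distance between tin_b and spot_middle below 0.025 m and height (world z) of tin_b below 0.02 m and angle between tin_b's own z axis and vertical below 0.1 rad) or (horizontal distance between tin_c and spot_middle below 0.025 m and height (world z) of tin_c below 0.02 m and angle between tin_c's own z axis and vertical below 0.1 rad)) and ((horizontal distance between tin_a and spot_right below 0.025 m and height (world z) of tin_a below 0.02 m and angle between tin_a's own z axis and vertical below 0.1 rad) or (horizontal distance between tin_b and spot_right below 0.025 m and height (world z) of tin_b below 0.02 m and angle between tin_b's own z axis and vertical below 0.1 rad) or (horizontal distance between tin_c and spot_right below 0.025 m and height (world z) of tin_c below 0.02 m and angle between tin_c's own z axis and vertical below 0.1 rad))), for 0.2 s.
2. the tin from the middle spot is hefted: lifted clear of the board in the fingers (underside over 35 mm above the desk), while tins stand on the other two spots (within 25 mm of their centres) (((height (world z) of tin_a above 0.035 m and contact force between tin_a and the fingers above 1 N and contact force between tin_a and board below 0.05 N) or (height (world z) of tin_b above 0.035 m and contact force between tin_b and the fingers above 1 N and contact force between tin_b and board below 0.05 N) or (height (world z) of tin_c above 0.035 m and contact force between tin_c and the fingers above 1 N and contact force between tin_c and board below 0.05 N)) and ((horizontal distance between tin_a and spot_left below 0.025 m and height (world z) of tin_a below 0.02 m and angle between tin_a's own z axis and vertical below 0.1 rad) or (horizontal distance between tin_b and spot_left below 0.025 m and height (world z) of tin_b below 0.02 m and angle between tin_b's own z axis and vertical below 0.1 rad) or (horizontal distance between tin_c and spot_left below 0.025 m and height (world z) of tin_c below 0.02 m and angle between tin_c's own z axis and vertical below 0.1 rad)) and ((horizontal distance between tin_a and spot_right below 0.025 m and height (world z) of tin_a below 0.02 m and angle between tin_a's own z axis and vertical below 0.1 rad) or (horizontal distance between tin_b and spot_right below 0.025 m and height (world z) of tin_b below 0.02 m and angle between tin_b's own z axis and vertical below 0.1 rad) or (horizontal distance between tin_c and spot_right below 0.025 m and height (world z) of tin_c below 0.02 m and angle between tin_c's own z axis and vertical below 0.1 rad))), for 0.2 s.
3. the tin from the right spot is hefted: lifted clear of the board in the fingers (underside over 35 mm above the desk), while tins stand on the other two spots (within 25 mm of their centres) (((height (world z) of tin_a above 0.035 m and contact force between tin_a and the fingers above 1 N and contact force between tin_a and board below 0.05 N) or (height (world z) of tin_b above 0.035 m and contact force between tin_b and the fingers above 1 N and contact force between tin_b and board below 0.05 N) or (height (world z) of tin_c above 0.035 m and contact force between tin_c and the fingers above 1 N and contact force between tin_c and board below 0.05 N)) and ((horizontal distance between tin_a and spot_left below 0.025 m and height (world z) of tin_a below 0.02 m and angle between tin_a's own z axis and vertical below 0.1 rad) or (horizontal distance between tin_b and spot_left below 0.025 m and height (world z) of tin_b below 0.02 m and angle between tin_b's own z axis and vertical below 0.1 rad) or (horizontal distance between tin_c and spot_left below 0.025 m and height (world z) of tin_c below 0.02 m and angle between tin_c's own z axis and vertical below 0.1 rad)) and ((horizontal distance between tin_a and spot_middle below 0.025 m and height (world z) of tin_a below 0.02 m and angle between tin_a's own z axis and vertical below 0.1 rad) or (horizontal distance between tin_b and spot_middle below 0.025 m and height (world z) of tin_b below 0.02 m and angle between tin_b's own z axis and vertical below 0.1 rad) or (horizontal distance between tin_c and spot_middle below 0.025 m and height (world z) of tin_c below 0.02 m and angle between tin_c's own z axis and vertical below 0.1 rad))), for 0.2 s.
At the end, for the whole second after the job is handed in: heaviest tin held still in the fingers, upright (0.2 rad), underside 60 to 200 mm above the reader's pad, within 40 mm sideways of its centre, carried by nothing else; the other two stand upright, let go, on their own spots within 25 mm of their starts (each light: under 4 N on the board) (((contact force between tin_a and the fingers above 2 N and z of tin_a in the frame of reader_pad between 0.06 and 0.2 m and horizontal distance between tin_a and reader_pad below 0.04 m and angle between tin_a's own z axis and vertical below 0.2 rad and linear speed of tin_a below 0.03 m/s and contact force between tin_a and reader below 0.05 N and distance of each of tin_b, tin_c from where it was at the start of the episode below 0.025 m and height (world z) of each of tin_b, tin_c below 0.02 m and angle between each of tin_b, tin_c's own z axis and vertical below 0.1 rad and contact force between each of tin_b, tin_c and the fingers below 0.05 N and contact force between tin_b and board between 1.5 and 4 N and contact force between tin_c and board between 1.5 and 4 N) or (contact force between tin_b and the fingers above 2 N and z of tin_b in the frame of reader_pad between 0.06 and 0.2 m and horizontal distance between tin_b and reader_pad below 0.04 m and angle between tin_b's own z axis and vertical below 0.2 rad and linear speed of tin_b below 0.03 m/s and contact force between tin_b and reader below 0.05 N and distance of each of tin_a, tin_c from where it was at the start of the episode below 0.025 m and height (world z) of each of tin_a, tin_c below 0.02 m and angle between each of tin_a, tin_c's own z axis and vertical below 0.1 rad and contact force between each of tin_a, tin_c and the fingers below 0.05 N and contact force between tin_a and board between 1.5 and 4 N and contact force between tin_c and board between 1.5 and 4 N) or (contact force between tin_c and the fingers above 2 N and z of tin_c in the frame of reader_pad between 0.06 and 0.2 m and horizontal distance between tin_c and reader_pad below 0.04 m and angle between tin_c's own z axis and vertical below 0.2 rad and linear speed of tin_c below 0.03 m/s and contact force between tin_c and reader below 0.05 N and distance of each of tin_a, tin_b from where it was at the start of the episode below 0.025 m and height (world z) of each of tin_a, tin_b below 0.02 m and angle between each of tin_a, tin_b's own z axis and vertical below 0.1 rad and contact force between each of tin_a, tin_b and the fingers below 0.05 N and contact force between tin_a and board between 1.5 and 4 N and contact force between tin_b and board between 1.5 and 4 N))); the arm keeps its last pose, push and grip.
It fails at once if a bystander is pushed more than 20 mm (distance of any of phone, water_bottle, cup, mouse, spray, adapter from where it was at the start of the episode above 0.02 m).
It fails at once if a tin is tipped over (more than 0.7 rad) (angle between any of tin_a, tin_b, tin_c's own z axis and vertical above 0.7 rad).
It also fails if it takes over 72 s, if anything falls off the work surface, if the arm or the gripper's body presses on something with over 40 N, if the wrist force passes 120 N, or if a joint passes its speed limit or range.

ROBOT

A 6-joint arm with a two-finger parallel gripper is mounted at the origin on the work surface. World frame = base frame: x ahead of the robot, y to its left, z up, the work surface at z = 0. Lengths are in m, angles in degrees, forces in N, time in s.
With the tool pointing down it reaches from about 0.25 to 0.775 m from the base axis. Payload 8.9 kg.
Tool frame: the origin (TCP) lies at the very end of the fingers, on their centre line; the grasp point (between the pads) lies 19 mm behind it; z points along the fingers, y is the line along which they close (so a half turn about z gives the same grasp; the last joint's range is limited). The gripper opens to 85 mm and grips with 20 to 120 N. Pads are 22 mm wide; open, the fingers measure 114 mm over their backs; the gripper's body (76 mm by 85 mm) begins 54 mm behind the grasp point. The pads swing forward as they close: fully open they stand 13 mm farther back than shut.
Start: joints at [-85.273, 16.656, -8.789, 64.555, 0, 82.019], TCP at [0.115, -0.512, 0.231] pointing down, gripper open.
Joint ranges: [-144.48, 144.48], [-52.06, 99.96], [-74.48, 78.29], [-112.23, 115.85], [-86.99, 84.42], [-180, 180]. Speed limits (degrees/s): [127.2, 127.2, 159.86, 180, 180, 180].

INTERFACE

Orientations are given as a 3x3 rotation matrix whose columns are the frame's x, y, z axes.
In Python, from workcell import bot, viewer gives the robot as it stands.
- The arm moves only by the tool play_rows, never from a script. Its argument "rows" is a list of rows, each an object of numbers: "tx", "ty", "tz": the shift along the tool's x, y, z in cm; "spin": the turn about the tool's z in rad; "gripper": the gripper command: -1 is shut, 1 is fully open, values between are in proportion. In form: [{"tx": .., "ty": .., "tz": .., "spin": .., "gripper": ..}, ...]. A call has 1 to 10 rows; each row is the pose to reach, as a shift and turn from the pose commanded when the call began, along the tool's axes at that moment; what a row does not reach only later rows make up. A row lasts 1/10 s, in which the tool goes at most 50 mm and 8.59 degrees, less where a joint would pass 70% of its speed; a pose out of reach is approached as far as the arm can. A call with a gripper value outside its range is refused whole. The fingers move at their own pace and stop on an object; "squeeze" is the grip in N (left out, the last holds). Time passes only in rows, so rows that repeat a pose let the fingers close. It gives the time, the measured TCP pose, the force, the opening and the grip force at its end, in the units of the state.
- bot.observe(): the state, without advancing time (a new reading comes with each control period).
- viewer.grab_frame(name): name is "scene" or "top"; returns a dict with "img" (400x640x3 uint8, red, green, blue), "fx", "fy", "cx", "cy" (pixels), "k1" (the pictures are not rectified: a ray, as slopes to the right and down, at radius r is drawn at 1 + k1 r^2 times it, then the intrinsics apply), "extrinsics" (4x4, takes a point from world to camera coordinates). Camera axes: x right, y down, z forward; pixel columns grow to the right and rows downward; lengths in m; the calibration is good to about 2 mm. A picture is of the moment at which its call begins. There is no depth.
- bot.close_job(): hands the job in; it is judged then, once.
The state is a dict: "clock": time; "q": joint angles; "dq": joint speeds; "tau": joint torques, N m; "position": TCP position; "tool_rot": TCP orientation; "force": force on the tool from outside, world axes, zero at the start; "moment": the same for the moment, N m; "opening": finger opening in m; "finger_force": force on a finger pad.
Only numpy, scipy, OpenCV 4.12 (cv2) and the standard library are available. Lean on these libraries where they do the work, as an engineer would, in place of code of your own. Each camera call takes 0.05 s, during which the arm holds its last target. There are 200 camera calls.

## Working session

There is one attempt and no reset: what is moved stays moved. The work goes in short steps, Python scripts to look and compute and a tool call to move; the robot and the scene stay as the last step left them, time stands still between calls to the robot, and variables do not carry over. Pictures are saved under pics/ and viewed, at most 10 in all, crops included, and the job is handed in when it is done.

Besides the shell and the picture viewer there is one more tool, called as name([rows], argument=value, ...), one row to a line, values as JSON. play_rows: Moves the arm, as the interface text tells. Its arguments: {"type":"object","properties":{"rows":{"type":"array"},"squeeze":{"type":"number"}},"required":["rows"]}

```bash
mkdir -p pics
cat > h.py <<'E'
import numpy as np, cv2
from workcell import bot, viewer
def grab(n,f):
    d=viewer.grab_frame(n); cv2.imwrite(f'pics/{f}.png',d['img'][:,:,::-1]); 
    np.savez(f'pics/{f}.npz',**{k:np.array(v) for k,v in d.items()}); return d
def KD(d): 
    return np.array([[d['fx'],0,d['cx']],[0,d['fy'],d['cy']],[0,0,1.]]),np.array([d['k1'],0,0,0,0.])
def px2w(d,uv,z):
    K,D=KD(d); E=np.array(d['extrinsics']); R,t=E[:3,:3],E[:3,3]
    p=cv2.undistortPoints(np.array(uv,float).reshape(-1,1,2),K,D).reshape(-1,2)
    r=np.c_[p,np.ones(len(p))]@R; c=-R.T@t
    return c+r*((z-c[2])/r[:,2])[:,None]
def w2px(d,P):
    K,D=KD(d); E=np.array(d['extrinsics'])
    return cv2.projectPoints(np.array(P,float).reshape(-1,1,3),cv2.Rodrigues(E[:3,:3])[0],E[:3,3],K,D)[0].reshape(-1,2)
E
python3 - <<'E'
from h import *
np.set_printoptions(precision=4,suppress=True)
for n in('top','scene'):
    d=grab(n,n+'0'); E=np.array(d['extrinsics']); print(n,d['fx'],d['k1'],-E[:3,:3].T@E[:3,3])
s=bot.observe()
print({k:np.array(v) for k,v in s.items()})
E
```

```text
top 470.46173927248645 -0.1286529113449301 [ 0.3476 -0.0267  1.299 ]
scene 383.01079279085786 -0.02481655285794363 [ 1.1255 -0.6214  0.8131]
{'clock': array(0.1), 'q': array([-85.2738,  16.6857,  -8.8256,  64.5541,  -0.0007,  82.0193]), 'dq': array([-0.0279, -0.0962,  0.1133, -0.011 ,  0.0022, -0.005 ]), 'tau': array([  0.0016, -53.7975,  33.192 ,   0.0094,  -0.0002,   0.    ]), 'position': array([ 0.1155, -0.5118,  0.2308]), 'tool_rot': array([[ 0.9755,  0.22  , -0.0001],
       [ 0.22  , -0.9755,  0.0011],
       [ 0.0001, -0.0011, -1.    ]]), 'force': array([-0.8392,  0.2738, -0.5552]), 'moment': array([ 0.0129, -0.0195,  0.0262]), 'finger_force': array(0.), 'opening': array(0.0854)}
```

View pics/top0.png

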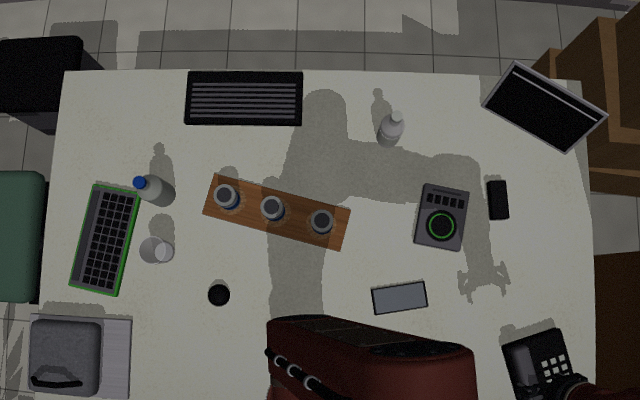

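View pics/scene0.png

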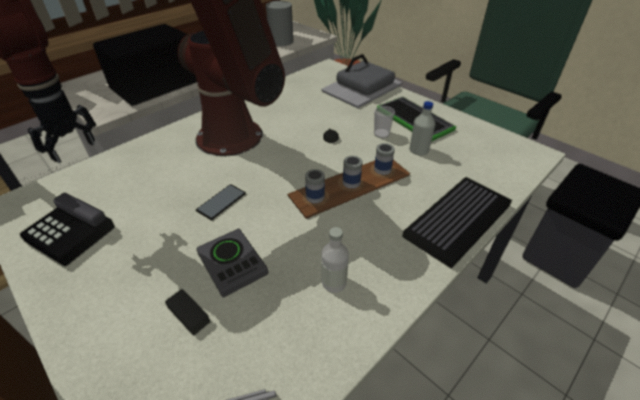

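The top view shows lids near (226,193), (272,207) and (321,221) and the pad at (441,226). The bottle is behind at (390,128), with the spray and cup at the far left. I'll refine with a crop.

Run:
```python
from h import *
np.set_printoptions(precision=4,suppress=True)
d=np.load('pics/top0.npz'); im=d['img']
c=cv2.resize(im[165:255,195:355,::-1],None,fx=5,fy=5,interpolation=cv2.INTER_CUBIC)
cv2.imwrite('pics/crop0.png',cv2.convertScaleAbs(c,alpha=1.5))
print('lids',px2w(d,[[227,191],[272,206],[321,220]],.1))
hsv=cv2.cvtColor(im,cv2.COLOR_RGB2HSV)
m=cv2.inRange(hsv,(3,90,30),(20,255,255)); m[:160]=0;m[260:]=0;m[:,:190]=0;m[:,360:]=0
m=cv2.morphologyEx(m,cv2.MORPH_CLOSE,np.ones((3,3)))
pts=cv2.findNonZero(m); r=cv2.minAreaRect(cv2.convexHull(pts)); b=cv2.boxPoints(r); print(r)
w=px2w(d,b,.012); print('board',w,w.mean(0))
print('edges',np.linalg.norm(np.roll(w,-1,0)-w,axis=1))
g=cv2.inRange(hsv,(45,100,50),(80,255,255)); g[:, :410]=0;g[:,480:]=0
p=cv2.findNonZero(g); e=cv2.minEnclosingCircle(p); print(e,px2w(d,[e[0]],.03))
ctr=w.mean(0);
```

```text
lids [[ 0.5603  0.2348  0.1   ]
 [ 0.5234  0.1152  0.1   ]
 [ 0.4899 -0.0122  0.1   ]]
((276.0646667480469, 211.76072692871094), (142.87380981445312, 42.91954040527344), 15.124006271362305)
board [[ 0.5098  0.3226  0.012 ]
 [ 0.6284  0.2978  0.012 ]
 [ 0.5309 -0.0923  0.012 ]
 [ 0.416  -0.0634  0.012 ]] [0.5213 0.1162 0.012 ]
edges [0.1212 0.4021 0.1185 0.3973]
((440.7542419433594, 225.44915771484375), 12.750279426574707) [[ 0.4904 -0.3383  0.03  ]]
```

View pics/crop0.png

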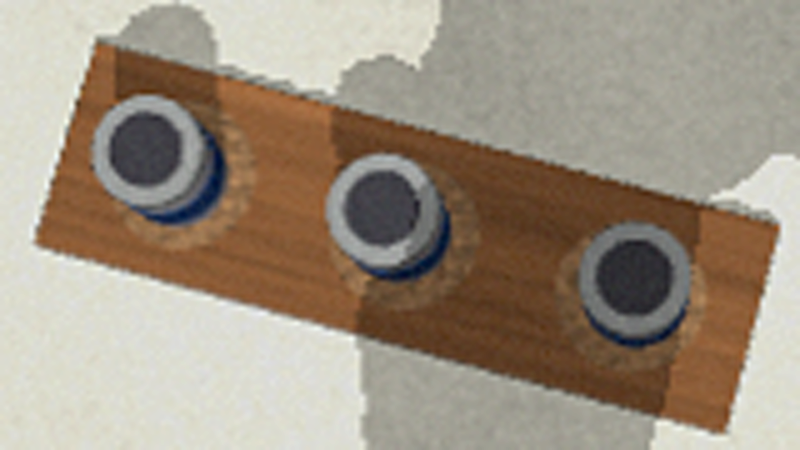

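The crop puts the lid centres at about (224,195), (271.4,206.4) and (321.6,220.6) in the full picture. Each tin stands on its own spot.

```bash
cat >> h.py <<'E'
np.set_printoptions(precision=4,suppress=True)
LID=px2w(np.load('pics/top0.npz'),[[224,194.9],[271.4,206.4],[321.6,220.6]],.1)
PAD=np.array([.4904,-.3383,.03])
def to(x,y,z,h=-14.):
    s=bot.observe(); R=np.array(s['tool_rot']); p=np.array(s['position'])
    yw=np.degrees(np.arctan2(R[1,1],R[0,1]))
    print('t',s['clock'],'pos',p,'yaw',round(yw,2),'F',np.array(s['force']),'open',s['opening'],'ff',s['finger_force'])
    print('shift cm',R.T@(np.array([x,y,z])-p)*100,'spin',-np.radians(h-yw))
E
python3 - <<'E'
from h import *
print(LID); to(LID[0,0],LID[0,1],.18)
E
```

```text
[[ 0.5499  0.2421  0.1   ]
 [ 0.5223  0.1167  0.1   ]
 [ 0.4884 -0.0138  0.1   ]]
t 0.1 pos [ 0.1155 -0.5118  0.2308] yaw -77.29 F [-0.8392  0.2738 -0.5552] open 0.08536716852556543 ff 0.0
shift cm [ 58.9576 -63.979    5.1608] spin -1.1046724109653185
```

play_rows([
  {"tx":30,"ty":-32,"tz":0,"spin":-0.5,"gripper":1},
  {"tx":30,"ty":-32,"tz":0,"spin":-0.5,"gripper":1},
  {"tx":30,"ty":-32,"tz":0,"spin":-0.5,"gripper":1},
  {"tx":30,"ty":-32,"tz":0,"spin":-0.5,"gripper":1},
  {"tx":30,"ty":-32,"tz":0,"spin":-0.5,"gripper":1},
  {"tx":59,"ty":-64,"tz":0,"spin":-1.105,"gripper":1},
  {"tx":59,"ty":-64,"tz":0,"spin":-1.105,"gripper":1},
  {"tx":59,"ty":-64,"tz":0,"spin":-1.105,"gripper":1},
  {"tx":59,"ty":-64,"tz":0,"spin":-1.105,"gripper":1},
  {"tx":59,"ty":-64,"tz":0,"spin":-1.105,"gripper":1},
])

```text
clock: 1.1
position: [0.3668, -0.0776, 0.2314]
tool_rot: [[0.237, 0.972, 0.0], [0.972, -0.237, -0.0], [-0.0, 0.001, -1.0]]
force: [0.7, -0.1, 0.9]
opening: 0.0852
finger_force: 0.0
```

Run:
```python
from h import *
to(LID[0,0],LID[0,1],.18)
```

```text
t 1.1 pos [ 0.3668 -0.0776  0.2314] yaw -13.68 F [ 0.656  -0.1229  0.8724] open 0.08519714582043948 ff 0.0
shift cm [35.3946 10.2224  5.1405] spin 0.005565594809942446
```

play_rows([
  {"tx":34.5,"ty":10,"tz":4,"spin":0,"gripper":1},
  {"tx":34.5,"ty":10,"tz":4,"spin":0,"gripper":1},
  {"tx":34.5,"ty":10,"tz":4,"spin":0,"gripper":1},
  {"tx":34.5,"ty":10,"tz":4,"spin":0,"gripper":1},
  {"tx":34.5,"ty":10,"tz":4,"spin":0,"gripper":1},
  {"tx":34.5,"ty":10,"tz":4,"spin":0,"gripper":1},
  {"tx":34.5,"ty":10,"tz":4,"spin":0,"gripper":1},
  {"tx":34.5,"ty":10,"tz":4,"spin":0,"gripper":1},
  {"tx":34.5,"ty":10,"tz":4,"spin":0,"gripper":1},
  {"tx":34.5,"ty":10,"tz":4,"spin":0,"gripper":1},
])

```text
clock: 2.1
position: [0.546, 0.2303, 0.1909]
tool_rot: [[0.241, 0.97, -0.001], [0.97, -0.241, -0.001], [-0.001, -0.001, -1.0]]
force: [-0.1, -0.2, 0.6]
opening: 0.0855
finger_force: 0.0
```

Run:
```python
from h import *
to(LID[0,0],LID[0,1],.14)
d=grab('scene','s1'); u=w2px(d,[LID[0]])[0].astype(int); print(u)
c=d['img'][u[1]-75:u[1]+75,u[0]-100:u[0]+100,::-1]
cv2.imwrite('pics/s1c.png',cv2.resize(c,None,fx=4,fy=4,interpolation=cv2.INTER_CUBIC))
```

```text
t 2.1 pos [0.546  0.2303 0.1909] yaw -13.97 F [-0.0787 -0.1551  0.5794] open 0.08545298065804269 ff 0.0
shift cm [1.2414 0.0953 5.0931] spin 0.0004658840581143363
[385 147]
```

View pics/s1c.png

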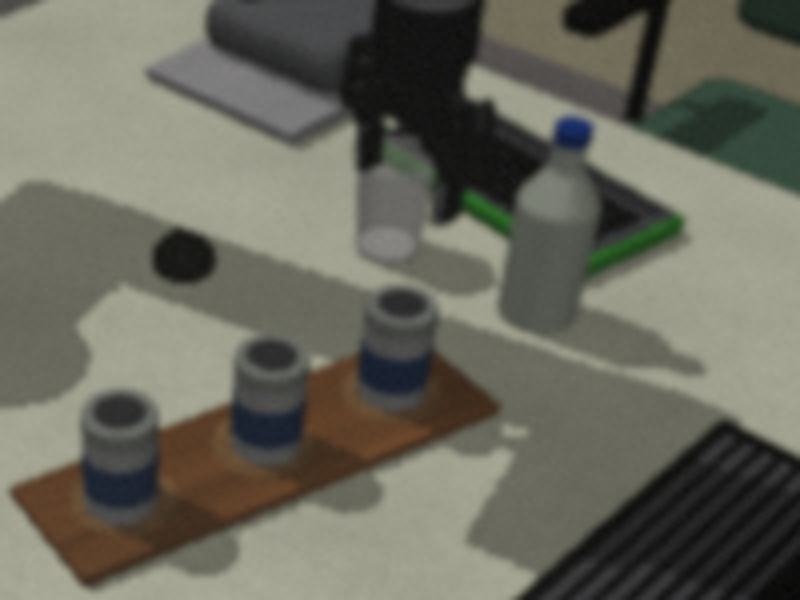

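The gripper is above the left tin. Its lid shows at crop (401,302), against a predicted (400,300), so I can descend.

play_rows([
  {"tx":1.2,"ty":0.1,"tz":0,"spin":0,"gripper":1},
  {"tx":1.2,"ty":0.1,"tz":2,"spin":0,"gripper":1},
  {"tx":1.2,"ty":0.1,"tz":4,"spin":0,"gripper":1},
  {"tx":1.2,"ty":0.1,"tz":6,"spin":0,"gripper":1},
  {"tx":1.2,"ty":0.1,"tz":8,"spin":0,"gripper":1},
  {"tx":1.2,"ty":0.1,"tz":10,"spin":0,"gripper":1},
  {"tx":1.2,"ty":0.1,"tz":12,"spin":0,"gripper":1},
  {"tx":1.2,"ty":0.1,"tz":14,"spin":0,"gripper":1},
  {"tx":1.2,"ty":0.1,"tz":14,"spin":0,"gripper":1},
  {"tx":1.2,"ty":0.1,"tz":14,"spin":0,"gripper":1},
])

```text
clock: 3.15
position: [0.5507, 0.2423, 0.0519]
tool_rot: [[0.242, 0.97, 0.0], [0.97, -0.242, 0.0], [0.0, 0.0, -1.0]]
force: [0.1, 0.2, -0.0]
opening: 0.0859
finger_force: 0.0
```

play_rows([
  {"gripper":0.6},
  {"gripper":0.4},
  {"gripper":0.3},
  {"gripper":0.2},
  {"gripper":0},
  {"gripper":-0.3},
  {"gripper":-0.6},
  {"gripper":-1},
  {"gripper":-1},
  {"gripper":-1},
], squeeze=40)

```text
$.rows[0]: bad value
```

play_rows([
  {"tx":0,"ty":0,"tz":0,"spin":0,"gripper":0.6},
  {"tx":0,"ty":0,"tz":0,"spin":0,"gripper":0.4},
  {"tx":0,"ty":0,"tz":0,"spin":0,"gripper":0.3},
  {"tx":0,"ty":0,"tz":0,"spin":0,"gripper":0.2},
  {"tx":0,"ty":0,"tz":0,"spin":0,"gripper":0},
  {"tx":0,"ty":0,"tz":0,"spin":0,"gripper":-0.3},
  {"tx":0,"ty":0,"tz":0,"spin":0,"gripper":-0.6},
  {"tx":0,"ty":0,"tz":0,"spin":0,"gripper":-1},
  {"tx":0,"ty":0,"tz":0,"spin":0,"gripper":-1},
  {"tx":0,"ty":0,"tz":0,"spin":0,"gripper":-1},
], squeeze=40)

```text
clock: 4.15
position: [0.5511, 0.2427, 0.0527]
tool_rot: [[0.242, 0.97, 0.001], [0.97, -0.242, 0.001], [0.001, 0.001, -1.0]]
force: [-1.4, 0.0, 6.0]
opening: 0.0572
finger_force: 41.7
```

Run:
```python
from h import *
to(.55,.242,.1)
```

```text
t 4.15 pos [0.5511 0.2427 0.0527] yaw -13.98 F [-1.4253  0.0079  6.0444] open 0.0572265442474214 ff 41.67527675628662
shift cm [-0.0887 -0.081  -4.7346] spin 0.0003269828666483473
```

play_rows([
  {"tx":0,"ty":0,"tz":-1,"spin":0,"gripper":-1},
  {"tx":0,"ty":0,"tz":-2,"spin":0,"gripper":-1},
  {"tx":0,"ty":0,"tz":-3,"spin":0,"gripper":-1},
  {"tx":0,"ty":0,"tz":-4,"spin":0,"gripper":-1},
  {"tx":0,"ty":0,"tz":-5,"spin":0,"gripper":-1},
  {"tx":0,"ty":0,"tz":-5,"spin":0,"gripper":-1},
  {"tx":0,"ty":0,"tz":-5,"spin":0,"gripper":-1},
  {"tx":0,"ty":0,"tz":-5,"spin":0,"gripper":-1},
  {"tx":0,"ty":0,"tz":-5,"spin":0,"gripper":-1},
  {"tx":0,"ty":0,"tz":-5,"spin":0,"gripper":-1},
])

```text
clock: 5.15
position: [0.5503, 0.2423, 0.1009]
tool_rot: [[0.242, 0.97, -0.001], [0.97, -0.242, -0.0], [-0.0, -0.001, -1.0]]
force: [-0.6, 0.3, -5.8]
opening: 0.0573
finger_force: 44.6
```

Run:
```python
from h import *
to(.55,.242,.1)
d=grab('scene','s2'); u=w2px(d,[LID[0]])[0].astype(int)
c=d['img'][u[1]-75:u[1]+75,u[0]-100:u[0]+100,::-1]
cv2.imwrite('pics/s2c.png',cv2.resize(c,None,fx=4,fy=4,interpolation=cv2.INTER_CUBIC))
to(.55,.242,.1)
```

```text
t 5.15 pos [0.5503 0.2423 0.1009] yaw -13.98 F [-0.64    0.2609 -5.8496] open 0.05726610382350142 ff 44.64043915271759
shift cm [-0.0374 -0.0197  0.0859] spin 0.00032836414113347165
t 5.2 pos [0.5504 0.2423 0.101 ] yaw -13.98 F [-0.2565 -0.1783 -6.1288] open 0.05739089066848135 ff 44.64057683944702
shift cm [-0.0424 -0.0257  0.0964] spin 0.00032796425499291587
```

View pics/s2c.png

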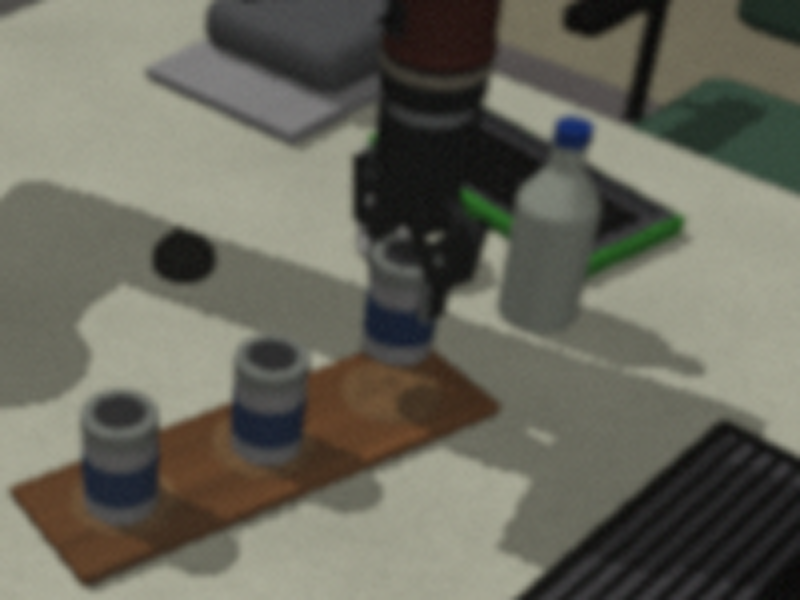

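The left tin hangs clear and upright, with its base near crop (398,355). It weighs about 6 N. I'll set it back.

play_rows([
  {"tx":0,"ty":0,"tz":1,"spin":0,"gripper":-1},
  {"tx":0,"ty":0,"tz":2,"spin":0,"gripper":-1},
  {"tx":0,"ty":0,"tz":3,"spin":0,"gripper":-1},
  {"tx":0,"ty":0,"tz":4,"spin":0,"gripper":-1},
  {"tx":0,"ty":0,"tz":4.4,"spin":0,"gripper":-1},
  {"tx":0,"ty":0,"tz":4.7,"spin":0,"gripper":-1},
  {"tx":0,"ty":0,"tz":4.9,"spin":0,"gripper":-1},
  {"tx":0,"ty":0,"tz":4.95,"spin":0,"gripper":-1},
  {"tx":0,"ty":0,"tz":4.95,"spin":0,"gripper":-1},
  {"tx":0,"ty":0,"tz":4.95,"spin":0,"gripper":-1},
])

```text
clock: 6.2
position: [0.5505, 0.2424, 0.0527]
tool_rot: [[0.242, 0.97, 0.0], [0.97, -0.242, 0.0], [0.0, 0.0, -1.0]]
force: [-5.5, -2.4, 6.7]
opening: 0.0573
finger_force: 45.5
```

play_rows([
  {"tx":0,"ty":0,"tz":0,"spin":0,"gripper":0.4},
  {"tx":0,"ty":0,"tz":0,"spin":0,"gripper":0.5},
  {"tx":0,"ty":0,"tz":0,"spin":0,"gripper":0.7},
  {"tx":0,"ty":0,"tz":0,"spin":0,"gripper":1},
  {"tx":0,"ty":0,"tz":0,"spin":0,"gripper":1},
  {"tx":0,"ty":0,"tz":0,"spin":0,"gripper":1},
  {"tx":0,"ty":0,"tz":0,"spin":0,"gripper":1},
  {"tx":0,"ty":0,"tz":0,"spin":0,"gripper":1},
  {"tx":0,"ty":0,"tz":0,"spin":0,"gripper":1},
  {"tx":0,"ty":0,"tz":0,"spin":0,"gripper":1},
])

```text
clock: 7.2
position: [0.5506, 0.2424, 0.0518]
tool_rot: [[0.242, 0.97, 0.0], [0.97, -0.242, 0.0], [0.0, 0.0, -1.0]]
force: [-0.2, 0.3, 0.6]
opening: 0.0856
finger_force: 0.0
```

play_rows([
  {"tx":0,"ty":0,"tz":-2,"spin":0,"gripper":1},
  {"tx":0,"ty":0,"tz":-4,"spin":0,"gripper":1},
  {"tx":0,"ty":0,"tz":-6,"spin":0,"gripper":1},
  {"tx":0,"ty":0,"tz":-8,"spin":0,"gripper":1},
  {"tx":0,"ty":0,"tz":-10,"spin":0,"gripper":1},
  {"tx":0,"ty":0,"tz":-12,"spin":0,"gripper":1},
  {"tx":0,"ty":0,"tz":-12,"spin":0,"gripper":1},
  {"tx":0,"ty":0,"tz":-12,"spin":0,"gripper":1},
])

```text
clock: 8.0
position: [0.5506, 0.2425, 0.1717]
tool_rot: [[0.242, 0.97, 0.0], [0.97, -0.242, 0.0], [0.0, 0.0, -1.0]]
force: [0.5, -0.1, -0.1]
opening: 0.0858
finger_force: 0.0
```

Run:
```python
from h import *
to(LID[1,0],LID[1,1],.17)
d=grab('scene','s3'); u=w2px(d,[LID[0]])[0].astype(int)
c=d['img'][u[1]-75:u[1]+75,u[0]-100:u[0]+100,::-1]
cv2.imwrite('pics/s3c.png',cv2.resize(c,None,fx=4,fy=4,interpolation=cv2.INTER_CUBIC))
```

```text
t 8.0 pos [0.5506 0.2425 0.1717] yaw -13.98 F [ 0.497  -0.1281 -0.0541] open 0.08580686299558028 ff 0.0
shift cm [-12.8818   0.2906   0.1712] spin 0.0003585465518467569
```

View pics/s3c.png

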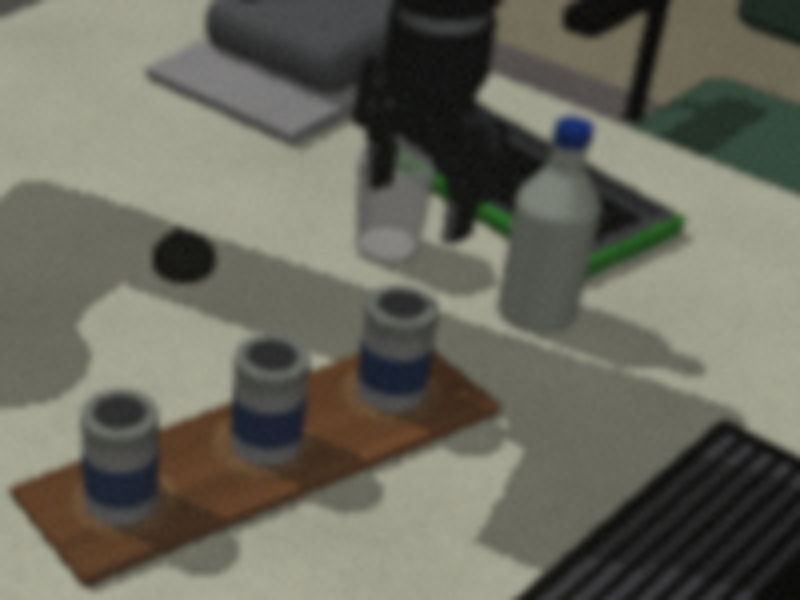

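The left tin is back where it was, upright, with its lid at crop (401,302). Next is the middle tin.

play_rows([
  {"tx":-5,"ty":0.3,"tz":0,"spin":0,"gripper":1},
  {"tx":-9,"ty":0.3,"tz":0,"spin":0,"gripper":1},
  {"tx":-12.9,"ty":0.3,"tz":0,"spin":0,"gripper":1},
  {"tx":-12.9,"ty":0.3,"tz":2,"spin":0,"gripper":1},
  {"tx":-12.9,"ty":0.3,"tz":4,"spin":0,"gripper":1},
  {"tx":-12.9,"ty":0.3,"tz":6,"spin":0,"gripper":1},
  {"tx":-12.9,"ty":0.3,"tz":8,"spin":0,"gripper":1},
  {"tx":-12.9,"ty":0.3,"tz":10,"spin":0,"gripper":1},
  {"tx":-12.9,"ty":0.3,"tz":12,"spin":0,"gripper":1},
  {"tx":-12.9,"ty":0.3,"tz":12,"spin":0,"gripper":1},
])

```text
clock: 9.05
position: [0.5194, 0.1162, 0.0487]
tool_rot: [[0.242, 0.97, -0.006], [0.97, -0.242, -0.001], [-0.002, -0.006, -1.0]]
force: [0.2, 0.1, -0.1]
opening: 0.0854
finger_force: 0.0
```

play_rows([
  {"tx":0,"ty":0,"tz":0,"spin":0,"gripper":0.6},
  {"tx":0,"ty":0,"tz":0,"spin":0,"gripper":0.4},
  {"tx":0,"ty":0,"tz":0,"spin":0,"gripper":0.3},
  {"tx":0,"ty":0,"tz":0,"spin":0,"gripper":0.2},
  {"tx":0,"ty":0,"tz":0,"spin":0,"gripper":0},
  {"tx":0,"ty":0,"tz":0,"spin":0,"gripper":-0.3},
  {"tx":0,"ty":0,"tz":0,"spin":0,"gripper":-0.6},
  {"tx":0,"ty":0,"tz":0,"spin":0,"gripper":-1},
  {"tx":0,"ty":0,"tz":0,"spin":0,"gripper":-1},
  {"tx":0,"ty":0,"tz":0,"spin":0,"gripper":-1},
])

```text
clock: 10.05
position: [0.5229, 0.1166, 0.0528]
tool_rot: [[0.242, 0.97, 0.002], [0.97, -0.242, 0.0], [0.001, 0.001, -1.0]]
force: [-2.2, 0.2, 6.7]
opening: 0.0572
finger_force: 43.5
```

play_rows([
  {"tx":0,"ty":0,"tz":-1,"spin":0,"gripper":-1},
  {"tx":0,"ty":0,"tz":-2,"spin":0,"gripper":-1},
  {"tx":0,"ty":0,"tz":-3,"spin":0,"gripper":-1},
  {"tx":0,"ty":0,"tz":-4,"spin":0,"gripper":-1},
  {"tx":0,"ty":0,"tz":-5,"spin":0,"gripper":-1},
  {"tx":0,"ty":0,"tz":-5,"spin":0,"gripper":-1},
  {"tx":0,"ty":0,"tz":-5,"spin":0,"gripper":-1},
  {"tx":0,"ty":0,"tz":-5,"spin":0,"gripper":-1},
  {"tx":0,"ty":0,"tz":-5,"spin":0,"gripper":-1},
  {"tx":0,"ty":0,"tz":-5,"spin":0,"gripper":-1},
])

```text
clock: 11.05
position: [0.522, 0.1165, 0.1014]
tool_rot: [[0.242, 0.97, -0.001], [0.97, -0.242, -0.0], [-0.0, -0.001, -1.0]]
force: [-0.1, 0.8, -2.0]
opening: 0.0574
finger_force: 43.4
```

The middle tin reads about 2 N, so it is light. I'll set it back and go on to the right tin.

play_rows([
  {"tx":0,"ty":0,"tz":1,"spin":0,"gripper":-1},
  {"tx":0,"ty":0,"tz":2,"spin":0,"gripper":-1},
  {"tx":0,"ty":0,"tz":3,"spin":0,"gripper":-1},
  {"tx":0,"ty":0,"tz":4,"spin":0,"gripper":-1},
  {"tx":0,"ty":0,"tz":4.4,"spin":0,"gripper":-1},
  {"tx":0,"ty":0,"tz":4.7,"spin":0,"gripper":-1},
  {"tx":0,"ty":0,"tz":4.9,"spin":0,"gripper":-1},
  {"tx":0,"ty":0,"tz":4.95,"spin":0,"gripper":-1},
  {"tx":0,"ty":0,"tz":4.95,"spin":0,"gripper":-1},
  {"tx":0,"ty":0,"tz":4.95,"spin":0,"gripper":-1},
])

```text
clock: 12.05
position: [0.5224, 0.1165, 0.0528]
tool_rot: [[0.242, 0.97, 0.0], [0.97, -0.242, -0.0], [0.0, 0.0, -1.0]]
force: [-2.8, 0.1, 4.6]
opening: 0.0573
finger_force: 43.8
```

play_rows([
  {"tx":0,"ty":0,"tz":0,"spin":0,"gripper":0.4},
  {"tx":0,"ty":0,"tz":0,"spin":0,"gripper":0.5},
  {"tx":0,"ty":0,"tz":0,"spin":0,"gripper":0.7},
  {"tx":0,"ty":0,"tz":0,"spin":0,"gripper":1},
  {"tx":0,"ty":0,"tz":0,"spin":0,"gripper":1},
  {"tx":0,"ty":0,"tz":0,"spin":0,"gripper":1},
  {"tx":0,"ty":0,"tz":0,"spin":0,"gripper":1},
  {"tx":0,"ty":0,"tz":0,"spin":0,"gripper":1},
  {"tx":0,"ty":0,"tz":0,"spin":0,"gripper":1},
  {"tx":0,"ty":0,"tz":0,"spin":0,"gripper":1},
])

```text
clock: 13.05
position: [0.5223, 0.1165, 0.0523]
tool_rot: [[0.242, 0.97, -0.0], [0.97, -0.242, 0.0], [0.0, -0.0, -1.0]]
force: [0.1, 0.3, 0.3]
opening: 0.0855
finger_force: 0.0
```

play_rows([
  {"tx":0,"ty":0,"tz":-2,"spin":0,"gripper":1},
  {"tx":0,"ty":0,"tz":-4,"spin":0,"gripper":1},
  {"tx":0,"ty":0,"tz":-6,"spin":0,"gripper":1},
  {"tx":0,"ty":0,"tz":-8,"spin":0,"gripper":1},
  {"tx":0,"ty":0,"tz":-10,"spin":0,"gripper":1},
  {"tx":0,"ty":0,"tz":-12,"spin":0,"gripper":1},
  {"tx":0,"ty":0,"tz":-12,"spin":0,"gripper":1},
  {"tx":0,"ty":0,"tz":-12,"spin":0,"gripper":1},
])

```text
clock: 13.85
position: [0.5224, 0.1165, 0.1722]
tool_rot: [[0.242, 0.97, 0.001], [0.97, -0.242, 0.0], [0.0, 0.001, -1.0]]
force: [0.4, -0.1, -0.3]
opening: 0.0855
finger_force: 0.0
```

Run:
```python
from h import *
to(LID[2,0],LID[2,1],.17)
a=np.load('pics/scene0.npz')['img']; d=grab('scene','s4'); u=w2px(d,[LID[1]])[0].astype(int); print(u)
m=cv2.absdiff(a,d['img']).max(2)[u[1]-15:u[1]+35,u[0]-25:u[0]+25]; print('changed px at middle tin',(m>45).sum(), m.mean())
```

```text
t 13.85 pos [0.5224 0.1165 0.1722] yaw -13.98 F [ 0.4364 -0.0599 -0.2519] open 0.08554644859594125 ff 0.0
shift cm [-13.461   -0.1518   0.2218] spin 0.00029576403222845033
[353 160]
changed px at middle tin 595 23.2728
```

play_rows([
  {"tx":-5,"ty":-0.1,"tz":0,"spin":0,"gripper":1},
  {"tx":-9,"ty":-0.1,"tz":0,"spin":0,"gripper":1},
  {"tx":-13.5,"ty":-0.1,"tz":0,"spin":0,"gripper":1},
  {"tx":-13.5,"ty":-0.1,"tz":2,"spin":0,"gripper":1},
  {"tx":-13.5,"ty":-0.1,"tz":4,"spin":0,"gripper":1},
  {"tx":-13.5,"ty":-0.1,"tz":6,"spin":0,"gripper":1},
  {"tx":-13.5,"ty":-0.1,"tz":8,"spin":0,"gripper":1},
  {"tx":-13.5,"ty":-0.1,"tz":10,"spin":0,"gripper":1},
  {"tx":-13.5,"ty":-0.1,"tz":12,"spin":0,"gripper":1},
  {"tx":-13.5,"ty":-0.1,"tz":12,"spin":0,"gripper":1},
])

```text
clock: 14.9
position: [0.4859, -0.0138, 0.0494]
tool_rot: [[0.242, 0.97, -0.006], [0.97, -0.242, 0.001], [-0.0, -0.006, -1.0]]
force: [-0.7, 0.1, 0.8]
opening: 0.0856
finger_force: 0.0
```

Run:
```python
from h import *
to(LID[2,0],LID[2,1],.052)
d=grab('scene','s5'); u=w2px(d,[LID[1]])[0].astype(int)
c=d['img'][u[1]-60:u[1]+90,u[0]-100:u[0]+100,::-1]
cv2.imwrite('pics/s5c.png',cv2.resize(c,None,fx=4,fy=4,interpolation=cv2.INTER_CUBIC))
```

```text
t 14.9 pos [ 0.4859 -0.0138  0.0494] yaw -13.98 F [-0.6657  0.1361  0.8389] open 0.08562264519071033 ff 0.0
shift cm [ 0.063   0.2411 -0.2616] spin 0.00026592925506791854
```

View pics/s5c.png

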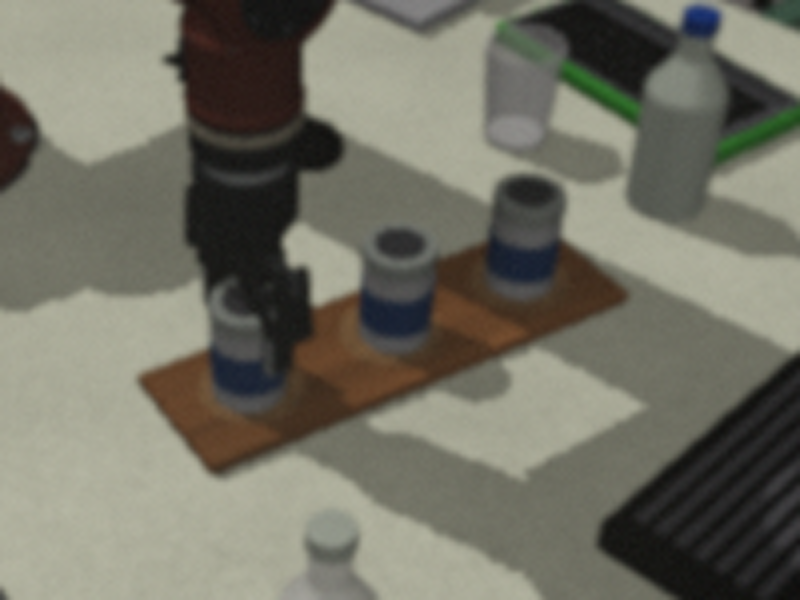

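The middle tin (lid at crop (400,243)) and left tin (527,192) both stand upright on their spots, and the fingers straddle the right tin. I'll grip and lift it.

play_rows([
  {"tx":0,"ty":0,"tz":0,"spin":0,"gripper":0.6},
  {"tx":0,"ty":0,"tz":0,"spin":0,"gripper":0.4},
  {"tx":0,"ty":0,"tz":0,"spin":0,"gripper":0.3},
  {"tx":0,"ty":0,"tz":0,"spin":0,"gripper":0.2},
  {"tx":0,"ty":0,"tz":0,"spin":0,"gripper":0},
  {"tx":0,"ty":0,"tz":0,"spin":0,"gripper":-0.3},
  {"tx":0,"ty":0,"tz":0,"spin":0,"gripper":-0.6},
  {"tx":0,"ty":0,"tz":0,"spin":0,"gripper":-1},
  {"tx":0,"ty":0,"tz":0,"spin":0,"gripper":-1},
  {"tx":0,"ty":0,"tz":0,"spin":0,"gripper":-1},
])

```text
clock: 15.95
position: [0.4893, -0.0143, 0.0533]
tool_rot: [[0.242, 0.97, 0.002], [0.97, -0.242, -0.0], [0.0, 0.002, -1.0]]
force: [-1.8, 0.2, 6.9]
opening: 0.0571
finger_force: 42.4
```

play_rows([
  {"tx":0,"ty":0,"tz":-1,"spin":0,"gripper":-1},
  {"tx":0,"ty":0,"tz":-2,"spin":0,"gripper":-1},
  {"tx":0,"ty":0,"tz":-3,"spin":0,"gripper":-1},
  {"tx":0,"ty":0,"tz":-4,"spin":0,"gripper":-1},
  {"tx":0,"ty":0,"tz":-5,"spin":0,"gripper":-1},
  {"tx":0,"ty":0,"tz":-5,"spin":0,"gripper":-1},
  {"tx":0,"ty":0,"tz":-5,"spin":0,"gripper":-1},
  {"tx":0,"ty":0,"tz":-5,"spin":0,"gripper":-1},
  {"tx":0,"ty":0,"tz":-5,"spin":0,"gripper":-1},
  {"tx":0,"ty":0,"tz":-5,"spin":0,"gripper":-1},
])

```text
clock: 16.95
position: [0.4884, -0.0142, 0.1019]
tool_rot: [[0.242, 0.97, -0.001], [0.97, -0.242, 0.0], [-0.0, -0.001, -1.0]]
force: [0.5, -0.1, -3.2]
opening: 0.0572
finger_force: 43.5
```

The right tin reads about 3 N, so the left one is heaviest. I'll set this one back and fetch it.

play_rows([
  {"tx":0,"ty":0,"tz":1,"spin":0,"gripper":-1},
  {"tx":0,"ty":0,"tz":2,"spin":0,"gripper":-1},
  {"tx":0,"ty":0,"tz":3,"spin":0,"gripper":-1},
  {"tx":0,"ty":0,"tz":4,"spin":0,"gripper":-1},
  {"tx":0,"ty":0,"tz":4.4,"spin":0,"gripper":-1},
  {"tx":0,"ty":0,"tz":4.7,"spin":0,"gripper":-1},
  {"tx":0,"ty":0,"tz":4.9,"spin":0,"gripper":-1},
  {"tx":0,"ty":0,"tz":4.95,"spin":0,"gripper":-1},
  {"tx":0,"ty":0,"tz":4.95,"spin":0,"gripper":-1},
  {"tx":0,"ty":0,"tz":4.95,"spin":0,"gripper":-1},
])

```text
clock: 17.95
position: [0.4887, -0.0143, 0.0533]
tool_rot: [[0.242, 0.97, 0.0], [0.97, -0.242, -0.0], [-0.0, 0.0, -1.0]]
force: [-3.9, 1.0, 6.5]
opening: 0.0572
finger_force: 44.1
```

play_rows([
  {"tx":0,"ty":0,"tz":0,"spin":0,"gripper":0.4},
  {"tx":0,"ty":0,"tz":0,"spin":0,"gripper":0.5},
  {"tx":0,"ty":0,"tz":0,"spin":0,"gripper":0.7},
  {"tx":0,"ty":0,"tz":0,"spin":0,"gripper":1},
  {"tx":0,"ty":0,"tz":0,"spin":0,"gripper":1},
  {"tx":0,"ty":0,"tz":0,"spin":0,"gripper":1},
  {"tx":0,"ty":0,"tz":0,"spin":0,"gripper":1},
  {"tx":0,"ty":0,"tz":0,"spin":0,"gripper":1},
  {"tx":0,"ty":0,"tz":0,"spin":0,"gripper":1},
  {"tx":0,"ty":0,"tz":0,"spin":0,"gripper":1},
])

```text
clock: 18.95
position: [0.4887, -0.0142, 0.0528]
tool_rot: [[0.242, 0.97, -0.0], [0.97, -0.242, -0.0], [-0.0, -0.0, -1.0]]
force: [-0.5, -0.6, -0.0]
opening: 0.0853
finger_force: 0.0
```

play_rows([
  {"tx":0,"ty":0,"tz":-2,"spin":0,"gripper":1},
  {"tx":0,"ty":0,"tz":-4,"spin":0,"gripper":1},
  {"tx":0,"ty":0,"tz":-6,"spin":0,"gripper":1},
  {"tx":0,"ty":0,"tz":-8,"spin":0,"gripper":1},
  {"tx":0,"ty":0,"tz":-10,"spin":0,"gripper":1},
  {"tx":0,"ty":0,"tz":-12,"spin":0,"gripper":1},
  {"tx":0,"ty":0,"tz":-12,"spin":0,"gripper":1},
  {"tx":0,"ty":0,"tz":-12,"spin":0,"gripper":1},
])

```text
clock: 19.75
position: [0.4888, -0.0143, 0.1727]
tool_rot: [[0.242, 0.97, 0.001], [0.97, -0.242, -0.0], [0.0, 0.001, -1.0]]
force: [-0.5, -0.2, -1.6]
opening: 0.0853
finger_force: 0.0
```

Run:
```python
from h import *
to(.5505,.2424,.172)
```

```text
t 19.75 pos [ 0.4888 -0.0143  0.1727] yaw -13.98 F [-0.4958 -0.1772 -1.5862] open 0.08534569303076296 ff 0.0
shift cm [26.3954 -0.2138  0.0724] spin 0.0003355373383811007
```

play_rows([
  {"tx":5,"ty":-0.2,"tz":0,"spin":0,"gripper":1},
  {"tx":10,"ty":-0.2,"tz":0,"spin":0,"gripper":1},
  {"tx":15,"ty":-0.2,"tz":0,"spin":0,"gripper":1},
  {"tx":20,"ty":-0.2,"tz":0,"spin":0,"gripper":1},
  {"tx":24,"ty":-0.2,"tz":0,"spin":0,"gripper":1},
  {"tx":26.4,"ty":-0.2,"tz":0,"spin":0,"gripper":1},
  {"tx":26.4,"ty":-0.2,"tz":0,"spin":0,"gripper":1},
  {"tx":26.4,"ty":-0.2,"tz":2,"spin":0,"gripper":1},
  {"tx":26.4,"ty":-0.2,"tz":4,"spin":0,"gripper":1},
  {"tx":26.4,"ty":-0.2,"tz":4,"spin":0,"gripper":1},
])

```text
clock: 20.75
position: [0.5481, 0.241, 0.1294]
tool_rot: [[0.242, 0.97, -0.006], [0.97, -0.242, -0.002], [-0.003, -0.005, -1.0]]
force: [-0.5, -0.6, -0.7]
opening: 0.0855
finger_force: 0.0
```

Run:
```python
from h import *
to(.5505,.2424,.052)
d=grab('scene','s6'); u=w2px(d,[LID[1]])[0].astype(int)
c=d['img'][u[1]-60:u[1]+90,u[0]-100:u[0]+100,::-1]
cv2.imwrite('pics/s6c.png',cv2.resize(c,None,fx=4,fy=4,interpolation=cv2.INTER_CUBIC))
```

```text
t 20.75 pos [0.5481 0.241  0.1294] yaw -14.01 F [-0.5291 -0.6042 -0.731 ] open 0.08550645107998862 ff 0.0
shift cm [0.2204 0.2409 7.7356] spin -0.0001655024607703118
```

View pics/s6c.png

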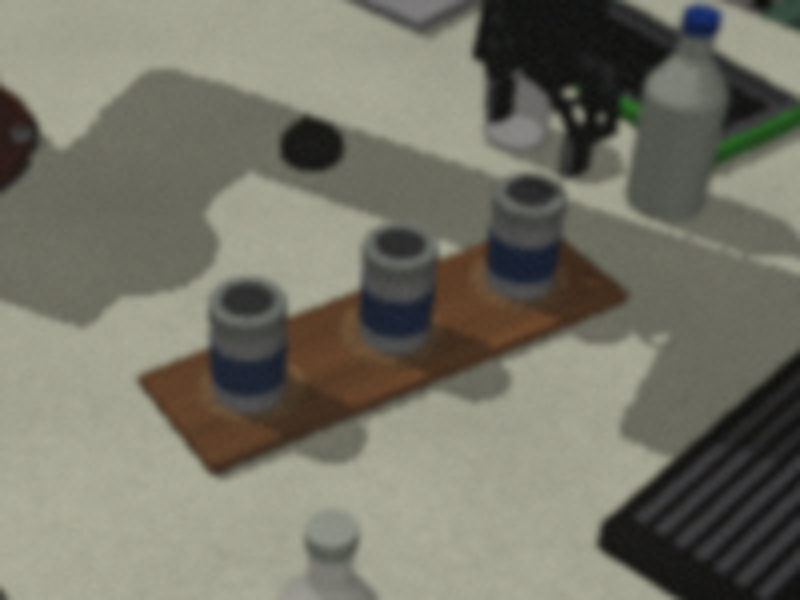

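All three tins stand on their spots, with lids at crop (247,300), (400,243) and (527,192). I'll grip the left one.

play_rows([
  {"tx":0,"ty":0,"tz":2,"spin":0,"gripper":1},
  {"tx":0,"ty":0,"tz":4,"spin":0,"gripper":1},
  {"tx":0,"ty":0,"tz":6,"spin":0,"gripper":1},
  {"tx":0,"ty":0,"tz":8,"spin":0,"gripper":1},
  {"tx":0,"ty":0,"tz":8,"spin":0,"gripper":1},
  {"tx":0,"ty":0,"tz":8,"spin":0,"gripper":1},
])

```text
clock: 21.4
position: [0.5509, 0.2422, 0.0537]
tool_rot: [[0.242, 0.97, 0.0], [0.97, -0.242, 0.0], [0.0, 0.0, -1.0]]
force: [-0.3, 0.4, 0.9]
opening: 0.0853
finger_force: 0.0
```

play_rows([
  {"tx":0,"ty":0,"tz":0,"spin":0,"gripper":0.6},
  {"tx":0,"ty":0,"tz":0,"spin":0,"gripper":0.4},
  {"tx":0,"ty":0,"tz":0,"spin":0,"gripper":0.3},
  {"tx":0,"ty":0,"tz":0,"spin":0,"gripper":0.2},
  {"tx":0,"ty":0,"tz":0,"spin":0,"gripper":0},
  {"tx":0,"ty":0,"tz":0,"spin":0,"gripper":-0.3},
  {"tx":0,"ty":0,"tz":0,"spin":0,"gripper":-0.6},
  {"tx":0,"ty":0,"tz":0,"spin":0,"gripper":-1},
  {"tx":0,"ty":0,"tz":0,"spin":0,"gripper":-1},
  {"tx":0,"ty":0,"tz":0,"spin":0,"gripper":-1},
], squeeze=50)

```text
clock: 22.4
position: [0.5512, 0.2427, 0.0542]
tool_rot: [[0.242, 0.97, 0.002], [0.97, -0.242, 0.001], [0.001, 0.002, -1.0]]
force: [-2.3, -0.0, 6.5]
opening: 0.0569
finger_force: 52.3
```

play_rows([
  {"tx":0,"ty":0,"tz":-1,"spin":0,"gripper":-1},
  {"tx":0,"ty":0,"tz":-3,"spin":0,"gripper":-1},
  {"tx":0,"ty":0,"tz":-5,"spin":0,"gripper":-1},
  {"tx":0,"ty":0,"tz":-7,"spin":0,"gripper":-1},
  {"tx":0,"ty":0,"tz":-9,"spin":0,"gripper":-1},
  {"tx":0,"ty":0,"tz":-11,"spin":0,"gripper":-1},
  {"tx":0,"ty":0,"tz":-13,"spin":0,"gripper":-1},
  {"tx":0,"ty":0,"tz":-15,"spin":0,"gripper":-1},
  {"tx":0,"ty":0,"tz":-16,"spin":0,"gripper":-1},
  {"tx":0,"ty":0,"tz":-16,"spin":0,"gripper":-1},
])

```text
clock: 23.4
position: [0.5511, 0.2426, 0.2142]
tool_rot: [[0.242, 0.97, 0.002], [0.97, -0.242, 0.001], [0.001, 0.002, -1.0]]
force: [0.2, -0.2, -6.3]
opening: 0.0567
finger_force: 55.0
```

Run:
```python
from h import *
to(PAD[0],PAD[1],.21)
```

```text
t 23.4 pos [0.5511 0.2426 0.2142] yaw -13.98 F [ 0.1848 -0.1772 -6.3145] open 0.056697441626870036 ff 55.04171311855316
shift cm [-57.8373   8.139    0.3698] spin 0.0003965142648772209
```

play_rows([
  {"tx":-1.5,"ty":0.2,"tz":0,"spin":0,"gripper":-1},
  {"tx":-4,"ty":0.5,"tz":0,"spin":0,"gripper":-1},
  {"tx":-7,"ty":1,"tz":0,"spin":0,"gripper":-1},
  {"tx":-10,"ty":1.4,"tz":0,"spin":0,"gripper":-1},
  {"tx":-13,"ty":1.8,"tz":0,"spin":0,"gripper":-1},
  {"tx":-16,"ty":2.2,"tz":0,"spin":0,"gripper":-1},
  {"tx":-19,"ty":2.7,"tz":0,"spin":0,"gripper":-1},
  {"tx":-22,"ty":3.1,"tz":0,"spin":0,"gripper":-1},
  {"tx":-25,"ty":3.5,"tz":0,"spin":0,"gripper":-1},
  {"tx":-28,"ty":4,"tz":0,"spin":0,"gripper":-1},
])

```text
clock: 24.4
position: [0.5202, -0.0405, 0.2116]
tool_rot: [[0.242, 0.97, -0.002], [0.97, -0.242, 0.0], [-0.0, -0.002, -1.0]]
force: [0.3, 0.2, -6.6]
opening: 0.0569
finger_force: 55.0
```

play_rows([
  {"tx":-3,"ty":0.4,"tz":0,"spin":0,"gripper":-1},
  {"tx":-6,"ty":0.8,"tz":0,"spin":0,"gripper":-1},
  {"tx":-9,"ty":1.2,"tz":0,"spin":0,"gripper":-1},
  {"tx":-12,"ty":1.7,"tz":0,"spin":0,"gripper":-1},
  {"tx":-15,"ty":2.1,"tz":0,"spin":0,"gripper":-1},
  {"tx":-18,"ty":2.5,"tz":0,"spin":0,"gripper":-1},
  {"tx":-21,"ty":2.9,"tz":0,"spin":0,"gripper":-1},
  {"tx":-24,"ty":3.4,"tz":0,"spin":0,"gripper":-1},
  {"tx":-27,"ty":3.8,"tz":0,"spin":0,"gripper":-1},
  {"tx":-29,"ty":4.1,"tz":0,"spin":0,"gripper":-1},
])

```text
clock: 25.4
position: [0.49, -0.3321, 0.2115]
tool_rot: [[0.243, 0.97, -0.002], [0.97, -0.243, 0.001], [0.0, -0.002, -1.0]]
force: [0.3, 0.0, -7.1]
opening: 0.0567
finger_force: 55.0
```

Run:
```python
from h import *
to(PAD[0],PAD[1],.172)
```

```text
t 25.4 pos [ 0.49   -0.3321  0.2115] yaw -14.07 F [ 0.2598  0.0064 -7.0882] open 0.05673698012047475 ff 55.042131543159485
shift cm [-0.595   0.2013  3.9498] spin -0.0011604183619449361
```

play_rows([
  {"tx":0,"ty":0,"tz":1,"spin":0,"gripper":-1},
  {"tx":0,"ty":0,"tz":2,"spin":0,"gripper":-1},
  {"tx":0,"ty":0,"tz":3,"spin":0,"gripper":-1},
  {"tx":0,"ty":0,"tz":4,"spin":0,"gripper":-1},
  {"tx":0,"ty":0,"tz":4,"spin":0,"gripper":-1},
  {"tx":0,"ty":0,"tz":4,"spin":0,"gripper":-1},
  {"tx":0,"ty":0,"tz":4,"spin":0,"gripper":-1},
  {"tx":0,"ty":0,"tz":4,"spin":0,"gripper":-1},
  {"tx":0,"ty":0,"tz":4,"spin":0,"gripper":-1},
  {"tx":0,"ty":0,"tz":4,"spin":0,"gripper":-1},
])

```text
clock: 26.4
position: [0.4915, -0.3304, 0.1731]
tool_rot: [[0.242, 0.97, 0.0], [0.97, -0.242, -0.0], [-0.0, 0.0, -1.0]]
force: [0.1, -0.2, -6.2]
opening: 0.057
finger_force: 55.2
```

Run:
```python
from h import *
to(PAD[0],PAD[1],.172)
d=grab('scene','s7'); print(bot.observe()['dq'])
```

```text
t 26.4 pos [ 0.4915 -0.3304  0.1731] yaw -13.98 F [ 0.0503 -0.2262 -6.1697] open 0.05701595452343769 ff 55.181018114089966
shift cm [-0.796   0.0808  0.1064] spin 0.0002747519025981925
[ 0.0898  0.0715 -0.0671 -0.0882 -0.1073 -0.0034]
```

View pics/s7.png

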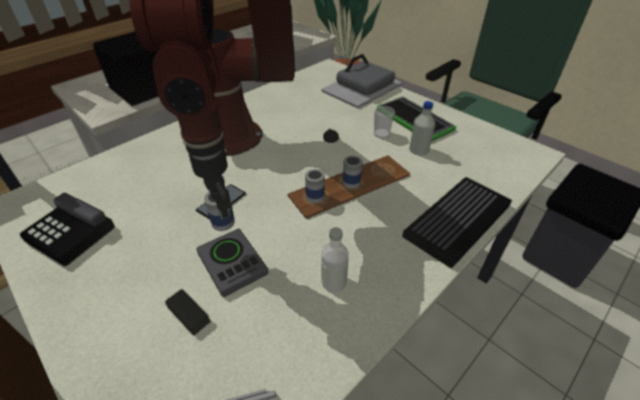

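The tin hangs upright over the pad, with its base near (222,225) and the pad at (227,251). The other two tins are on their spots. I'll nudge 8 mm, check the projection and hand in.

play_rows([
  {"tx":-0.4,"ty":0.1,"tz":0,"spin":0,"gripper":-1},
  {"tx":-0.8,"ty":0.1,"tz":0,"spin":0,"gripper":-1},
  {"tx":-0.8,"ty":0.1,"tz":0,"spin":0,"gripper":-1},
  {"tx":-0.8,"ty":0.1,"tz":0,"spin":0,"gripper":-1},
  {"tx":-0.8,"ty":0.1,"tz":0,"spin":0,"gripper":-1},
  {"tx":-0.8,"ty":0.1,"tz":0,"spin":0,"gripper":-1},
  {"tx":-0.8,"ty":0.1,"tz":0,"spin":0,"gripper":-1},
  {"tx":-0.8,"ty":0.1,"tz":0,"spin":0,"gripper":-1},
])

```text
clock: 27.25
position: [0.4905, -0.3382, 0.1728]
tool_rot: [[0.241, 0.97, 0.0], [0.97, -0.241, 0.0], [0.0, 0.0, -1.0]]
force: [0.3, -0.5, -5.5]
opening: 0.057
finger_force: 55.2
```

Run:
```python
from h import *
d=np.load('pics/s7.npz'); print(w2px(d,[PAD,PAD+[0,0,.1],[.4915,-.3304,.132]]))
to(PAD[0],PAD[1],.172)
print(bot.close_job())
```

```text
[[227.9253 249.5724]
 [221.3131 223.4057]
 [224.1085 221.4483]]
t 27.25 pos [ 0.4905 -0.3382  0.1728] yaw -13.97 F [ 0.2523 -0.5321 -5.4979] open 0.056986316268457106 ff 55.18074095249176
shift cm [-0.0128 -0.0095  0.0818] spin 0.00043793423277237913
the job is handed in; nothing more can be done
None
```

I hefted all three tins in order and handed the job in at about 27 s (no verdict was returned): the left one was heaviest (about 6 N, against 2–3 N for the others), and the arm is holding it upright about 10 cm above the reader pad, with the other two back on their spots.

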